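# Zero the mill's gap dial and back it off four clicks

### The job

Zero the grinding gap of the white bench mill: turn the black dial clockwise (seen from above) until it presses firmly against its stop, without forcing it, then turn it back exactly four clicks and let go. Then press the green button beside it fully down to store the setting, and leave the dial on the fourth click and everything round the mill where it is.

Things in the scene. Friction and masses are not known exactly. Their poses are not given: they have to be found in the camera images.
- mill: white bench mill with a grey top, 110 x 170 x 66 mm (its own x, y, z), fixed to the worktop. Origin at the centre of its underside; x points to its back (away from the robot at yaw 0), y to its left, z up. The dial is at x -10, y +42 mm, the green button at x -22, y -50 mm, and a round black-capped grinding chamber 46 mm across at x +28, y -50 mm that rises 33 mm above the top.
- dial_grip (a point): point on the dial's upright axis at half the height of its grip, 86 mm above the worktop; it belongs to the housing and does not turn. The dial is a round fluted grip of black rubber (it slips little), 50 mm across, from 70 to 101 mm above the worktop, over an aluminium skirt 66 mm across whose top is at 71 mm. The white line on top turns.
- dial_axis_foot (a point): where the dial's axis meets the mill's top (66 mm up, does not turn). The clicks: 20 a turn, 18 degrees each, the dial being held in each by a sprung ball. Leaving a click takes up to about 0.18 N m about the axis, falling to nothing half-way to the next, where the dial snaps on. Four clicks back from the stop stay clear of the other end of its travel.
- dial_axis_top (a point): centre of the dial's top (101 mm up, does not turn). The stop: up to 80 degrees clockwise of the start; its place differs every time and no mark shows it. Its springy buffer gives 7 degrees at 0.4 N m, in the valley of click zero: the first ridge passed on the way back is click one. At 0.4 N m, kept for a moment, it is firmly home; over 0.6 N m harms the stop.
- set_button_top (a point): centre of the top face of the green push button, 24 mm across, in a black housing on the mill's top, pressed straight down
- set_button (a joint): how far the green button is pressed, m: 0 up, 0.006 fully down, where its spring pushes back with 5 N; springs back when let go
- petri_dish: bystander: small clear round dish, 57 mm across, 14 mm high, standing loose; origin under its centre
- well_plate: bystander: clear well plate, 86 x 128 x 14 mm, loose; origin under its centre
- stain_jar: bystander: white jar with a white cap, 60 mm across, 76 mm high, loose; origin under its centre
- tissue_grinder: bystander: glass grinder tube in a red-brown stopper, 41 mm across, 95 mm high, loose; origin under its centre
- calculator: bystander: black calculator, 68 x 118 x 11 mm, loose; origin under its centre
- vial_0: bystander: small vial with a yellow cap, 16 mm across, 42 mm high, loose; origin under its centre
Mind the look-alikes: they are no part of the job. There is more than one size of the mill; the job needs the larger.

How it is judged:
By the outcome, as a careful person would: the job done as asked, in the order asked, and still so for the second after the job is handed in, with the robot touching nothing.
It also fails if it takes over 72 s, if anything falls off the work surface, if the arm or the gripper's body presses on something with over 40 N, if the wrist force passes 120 N, or if a joint passes its speed limit or range.

### The arm

A 6-joint arm with a two-finger parallel gripper is mounted at the origin on a cart in front of the work surface, level with it; the furniture and walls round the work are solid. World frame = base frame: x ahead of the robot, y to its left, z up, the work surface at z = 0. Lengths are in m, angles in rad, forces in N, time in s.
With the tool pointing down it reaches from about 0.275 to 0.825 m from the base axis. Payload 4.9 kg.
Tool frame: the origin (TCP) lies midway between the tips of the shut fingers; the grasp point (between the pads) lies 19 mm behind it (bot.grip_depth is the distance from the TCP to the grasp point, in m); y points along the fingers, x is the direction in which the jaws open and shut, and the axes are right-handed (so a half turn about y gives the same grasp; the last joint's range is limited). The gripper opens to 85 mm and grips with 20 to 120 N. Pads are 22 mm wide; open, the fingers measure 114 mm over their backs; the gripper's body (76 mm by 85 mm) begins 54 mm behind the grasp point. The pads swing forward as they close: fully open they stand 13 mm farther back than shut.
Start: joints at [1.203, 0.326, -0.193, 1.052, 0, 1.437], TCP at [0.127, 0.535, 0.231] pointing down, gripper open.
Joint ranges: [-2.65, 2.65], [-0.97, 1.79], [-1.3, 1.35], [-1.93, 2.1], [-1.47, 1.37], [-3.14, 3.14]. Speed limits (rad/s): [2.57, 2.57, 3.14, 3.14, 3.14, 3.14].

### API

Orientations are given as a unit quaternion [w, x, y, z].
In Python, from cell import bot gives the robot as it stands. Calls block until the motion is done:
- bot.move_pose(position, orientation): joint-space move of the TCP to a pose.
- bot.move_linear(position, speed=0.15, rotation=None, until_force=None): straight line of the TCP; rotation=None keeps the orientation; speed is the mean speed in m/s. With until_force (N) it stops when the force on the tool has changed by that much, and returns True; else False.
- bot.goto_joints(angles): joint-space move.
- bot.set_gripper(opening, grasp_force=None): opening from 0.0 (shut) to 1.0 (fully open); grasp_force is the grip in N (None keeps the last); returns when the fingers have stopped.
- bot.wait(seconds).
- bot.solve_ik(position, orientation): joint angles nearest the present ones, or None.
- bot.camera(name): name is "scene" or "top"; returns the picture (384x512x3 uint8, red, green, blue); there is no depth.
- bot.calibration(name): a dict with "mtx" (3x3 intrinsics, pixels), "k1" (the pictures are not rectified: a ray, as slopes to the right and down, at radius r is drawn at 1 + k1 r^2 times it, then the intrinsics apply), "extrinsics" (4x4, takes a point from world to camera coordinates). Camera axes: x right, y down, z forward; pixel columns grow to the right and rows downward; lengths in m; the calibration is good to about 2 mm. A picture is of the moment at which its call begins. calibration takes no time and is no camera call.
A pose or a line that the arm cannot do raises bot.PlanningError and nothing moves.
- bot.close_job(): hands the job in, once; it reports no verdict.
Trained networks look in the newest picture that a camera, given by its name, has taken for a name from the list of things; names that differ only in an ending like _2 or _b are one class to them, and where a whole thing is asked for, a point or a joint stands for the part that bears it (a point fixed in the world has none). Each returns a list of dicts, best first, with "confidence" (0 to 1); they miss things now and then, are a little off and sometimes report something else, mostly with a low value. They report only what shows in the picture. A call takes as long as a camera call. They do not tell look-alikes from the thing itself.
- bot.search_frame(camera, thing): "bbox" ([left, top, width, height] in pixels, round what is visible of it).
Readings, each from a call of its own:
- bot.read_clock(): time.
- bot.read_joint_positions(): joint angles.
- bot.read_joint_vel(): joint speeds.
- bot.read_joint_efforts(): joint torques, N m.
- bot.read_position(): TCP position.
- bot.read_tool_rot(): TCP orientation.
- bot.read_ft_force(): force on the tool from outside, world axes, zero at the start.
- bot.read_moment(): the same for the moment, N m.
- bot.read_gripper_width(): opening from 0.0 (shut) to 1.0 (fully open).
Only numpy, scipy, OpenCV 4.12 (cv2) and the standard library are available. Lean on these libraries where they do the work, as an engineer would, in place of code of your own. Each camera call takes 0.05 s, during which the arm holds its last target.

## Working session

There is one attempt and no reset: what is moved stays moved. The work goes in short steps, each a Python script; the robot and the scene stay as the last script left them, time stands still between calls to the robot, and variables do not carry over. Pictures are saved under pics/ and viewed, and the job is handed in when it is done.

```bash
ls; mkdir -p pics; python3 - <<'E'
from cell import bot
import cv2
for c in ("scene","top"):
    im=bot.camera(c); cv2.imwrite(f"pics/{c}0.png",im[:,:,::-1])
    k=bot.calibration(c); print(c,k)
    for t in ("mill","dial_axis_top","set_button_top","petri_dish","well_plate","stain_jar","tissue_grinder","calculator","vial_0"):
        print(t,[(r["bbox"],round(r["confidence"],2)) for r in bot.search_frame(c,t)][:4])
print(bot.read_clock(),bot.read_tool_rot(),bot.read_ft_force(),bot.read_moment())
E
```

```text
pics
scene {'mtx': array([[488.5714953 ,   0.        , 255.96901727],
       [  0.        , 488.5714953 , 189.74580205],
       [  0.        ,   0.        ,   1.        ]]), 'k1': -0.008795770110322535, 'extrinsics': array([[ 0.80598146, -0.59193902,  0.00144139, -0.27957028],
       [-0.44420086, -0.60642775, -0.65949297,  0.50644706],
       [ 0.39125372,  0.53089885, -0.75170934,  1.25359178],
       [ 0.        ,  0.        ,  0.        ,  1.        ]])}
mill [([220.6, 209.4, 58.7, 58.9], 0.85), ([143.5, 141.3, 31.7, 35.5], 0.83), ([321.1, 274.3, 44.7, 33.0], 0.38)]
dial_axis_top [([144.0, 139.0, 33.6, 41.3], 0.84), ([222.6, 210.8, 54.0, 58.1], 0.58)]
set_button_top []
petri_dish [([329.0, 249.1, 16.6, 14.4], 0.66), ([221.6, 209.4, 56.9, 59.4], 0.25)]
well_plate [([227.5, 164.3, 39.0, 31.2], 0.92)]
stain_jar [([183.5, 185.4, 16.5, 26.6], 0.84), ([272.4, 173.2, 15.6, 23.8], 0.59), ([322.3, 271.6, 42.6, 34.2], 0.3)]
tissue_grinder [([224.0, 208.1, 52.7, 60.3], 0.69), ([271.2, 173.2, 18.8, 21.8], 0.62)]
calculator [([320.2, 274.3, 45.8, 30.0], 0.74)]
vial_0 [([354.3, 231.9, 4.4, 9.8
[... 429 characters left out ...]
    ,  0.        ,  1.        ]])}
mill [([249.9, 200.1, 65.2, 47.8], 0.7), ([92.5, 229.7, 46.9, 31.4], 0.68)]
dial_axis_top [([93.5, 230.1, 49.5, 36.5], 0.65)]
set_button_top []
petri_dish [([336.1, 154.2, 18.2, 18.2], 0.64)]
well_plate [([186.9, 162.2, 40.8, 33.2], 0.7)]
stain_jar [([191.5, 235.2, 20.6, 22.0], 0.81), ([248.4, 201.4, 65.5, 44.1], 0.59)]
tissue_grinder [([238.3, 146.3, 16.0, 22.3], 0.77)]
calculator [([359.5, 162.0, 32.4, 41.7], 0.57), ([190.2, 232.8, 21.9, 25.2], 0.18)]
vial_0 [([252.1, 199.0, 59.7, 50.0], 0.71), ([337.7, 128.1, 7.7, 7.0], 0.42)]
1.0 [-0.55489896  0.55491278  0.43826799 -0.43826945] [ 0.2704129   1.3292278  -0.76287427] [ 0.01751762  0.02739438 -0.02544422]
```

```bash
python3 - <<'E'
import cv2
a=cv2.imread("pics/scene0.png"); b=cv2.imread("pics/top0.png")
cv2.imwrite("pics/s1.png",cv2.resize(a[120:320,120:390],None,fx=2.9,fy=2.9,interpolation=cv2.INTER_CUBIC))
cv2.imwrite("pics/t1.png",cv2.resize(b[120:290,80:400],None,fx=2.5,fy=2.5,interpolation=cv2.INTER_CUBIC))
cv2.imwrite("pics/t2.png",cv2.resize(b[185:265,235:335],None,fx=7,fy=7,interpolation=cv2.INTER_CUBIC))
E
```

```text
(no output)
```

View pics/s1.png

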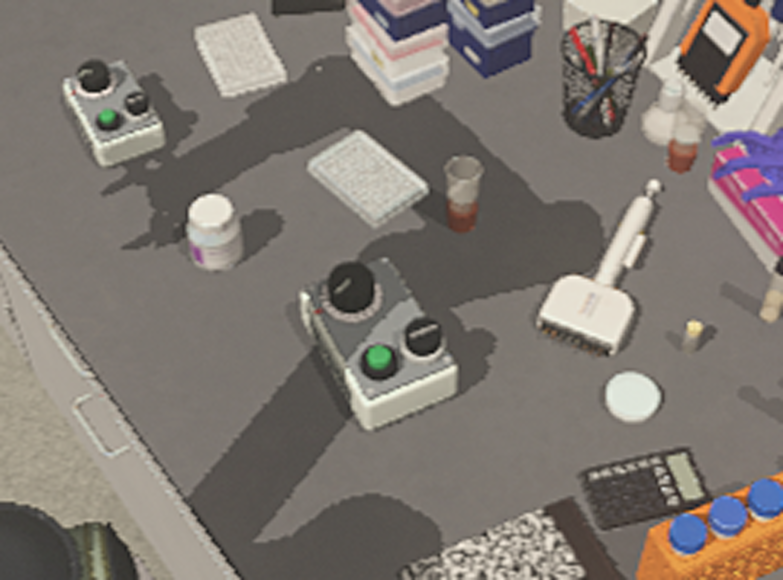

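View pics/t1.png

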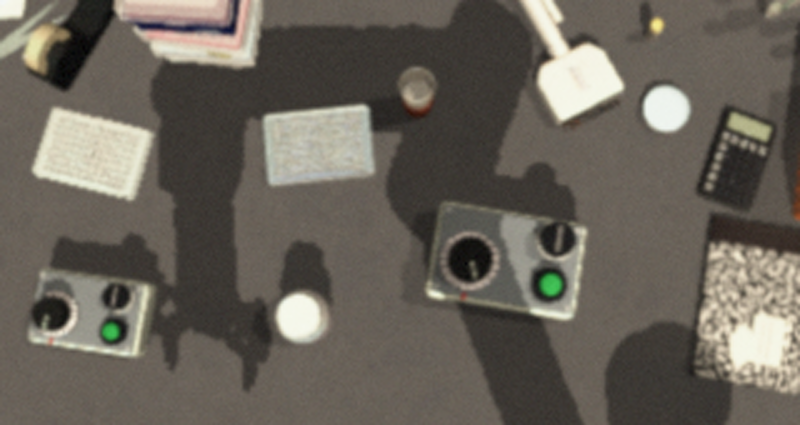

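View pics/t2.png

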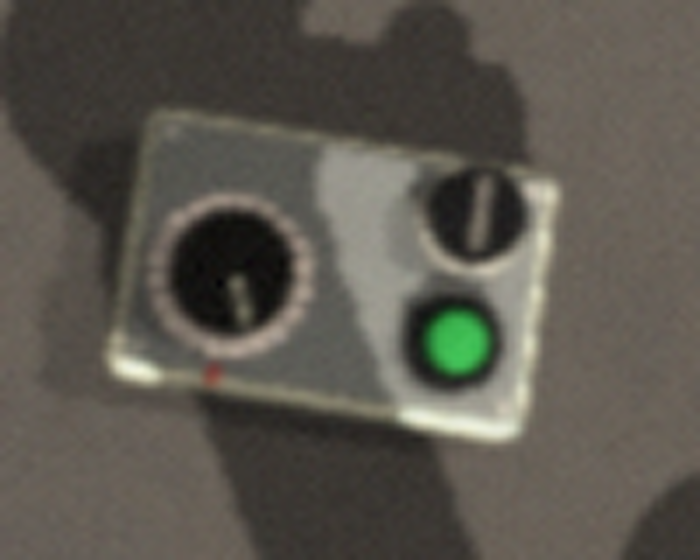

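The top view shows the larger mill at the centre. Its dial skirt is centred at crop (230,275), the green button is at (457,342), and the chamber is behind the button. The smaller look-alike is on the left. Next I'll fit the mill's pose.

```bash
cat > h.py <<'E'
from cell import bot
import numpy as np, cv2
from scipy.optimize import least_squares
def proj(c,P):
    k=bot.calibration(c); E=k["extrinsics"]; p=(E[:3,:3]@np.asarray(P,float).T).T+E[:3,3]
    s=p[:,:2]/p[:,2:]; s=s*(1+k["k1"]*(s**2).sum(1,keepdims=True)); M=k["mtx"]
    return s*[M[0,0],M[1,1]]+M[:2,2]
def unproj(c,uv,z):
    f=lambda q: (proj(c,[[q[0],q[1],z]])[0]-uv)
    return least_squares(f,[.5,0]).x
def millpts(q,L):
    x,y,t=q; c,s=np.cos(t),np.sin(t)
    return np.array([[x+c*a-s*b,y+s*a+c*b,z] for a,b,z in L])
E
python3 - <<'E'
from h import *
t=cv2.imread("pics/top0.png"); s=cv2.imread("pics/scene0.png")
def green(im,x0,x1,y0,y1):
    c=im[y0:y1,x0:x1].astype(int); m=(c[:,:,1]>c[:,:,2]+35)&(c[:,:,1]>c[:,:,0]+20)
    ys,xs=np.nonzero(m); return xs.mean()+x0,ys.mean()+y0,m.sum()
gt=green(t,280,320,215,255); gs=green(s,235,270,230,260); print(gt,gs)
cv=lambda u,v:((u+.5)/7-.5+235,(v+.5)/7-.5+185)
f=1/2.9
cs=lambda u,v:((u+.5)*f-.5+120,(v+.5)*f-.5+120)
for zb in (.072,.078,.084): print(zb,unproj("top",gt[:2],zb),unproj("scene",gs[:2],zb))
d=cv(230,275); print("dial skirt top",unproj("top",d,.071)); print("scene skirt",unproj("scene",cs(352,294),.071))
ds=cs(352,284); print("dial top scene",unproj("scene",ds,.101))
for p in ((150,115),(555,180),(525,435),(110,372)): print("corner",unproj("top",cv(*p),.066))
E
```

```text
(np.float64(300.0), np.float64(233.3815789473684), np.int64(76)) (np.float64(250.14285714285714), np.float64(242.625), np.int64(56))
0.072 [0.44686144 0.15805349] [0.44803047 0.16740454]
0.078 [0.44652459 0.158892  ] [0.44559902 0.16396164]
0.084 [0.44618774 0.15973051] [0.44316757 0.16051873]
dial skirt top [0.47423342 0.24844105]
scene skirt [0.4733588  0.25073054]
dial top scene [0.46820506 0.24228722]
corner [0.53971871 0.2796992 ]
corner [0.51199475 0.11582498]
corner [0.40988235 0.13146352]
corner [0.43632504 0.29657971]
```

```bash
cat >> h.py <<'E'
from scipy.spatial.transform import Rotation as R
def quat(a):
    x=np.array([np.cos(a),np.sin(a),0]); y=np.array([0,0,-1.]); M=np.stack([x,y,np.cross(x,y)],1)
    q=R.from_matrix(M).as_quat(); return [q[3],q[0],q[1],q[2]]
E
python3 - <<'E'
from h import *
q=bot.read_tool_rot(); print(R.from_quat([q[1],q[2],q[3],q[0]]).as_matrix().round(3))
for a in range(-180,180,30):
    s=bot.solve_ik([.473,.249,.071],quat(np.radians(a))); print(a,None if s is None else np.round(s,3))
for n,uv,z in (("jar",(201.8,246),.076),("tube",(246,157),.05),("plate",(207,179),.014)): print(n,unproj("top",uv,z))
print(bot.read_clock())
E
```

```text
[[ 0.232  0.    -0.973]
 [ 0.973 -0.     0.232]
 [-0.    -1.    -0.   ]]
-180 [ 0.346  0.462 -0.444  0.665  0.    -1.224]
-150 [ 0.346  0.462 -0.444  0.665  0.    -1.748]
-120 [ 0.346  0.462 -0.444  0.665  0.    -2.272]
-90 [ 0.346  0.462 -0.444  0.665  0.    -2.795]
-60 [ 0.346  0.462 -0.444  0.665  0.     2.964]
-30 [ 0.346  0.462 -0.444  0.665  0.     2.441]
0 [ 0.346  0.462 -0.444  0.665  0.     1.917]
30 [ 0.346  0.462 -0.444  0.665  0.     1.394]
60 [ 0.346  0.462 -0.444  0.665  0.     0.87 ]
90 [ 0.346  0.462 -0.444  0.665  0.     0.346]
120 [ 0.346  0.462 -0.444  0.665  0.    -0.177]
150 [ 0.346  0.462 -0.444  0.665  0.    -0.701]
jar [0.41391466 0.4302369 ]
tube [0.67331825 0.30767912]
plate [0.61528628 0.42591492]
1.0
```

```bash
python3 - <<'E'
from h import *
q=quat(np.pi/2)
bot.set_gripper(1.0,grasp_force=40)
bot.move_pose([.473,.249,.17],q)
print(bot.read_clock(),bot.read_ft_force().round(2),bot.read_moment().round(3))
h=bot.move_linear([.473,.249,.072],speed=.1,until_force=6)
print(h,bot.read_position().round(4),bot.read_ft_force().round(2),bot.read_moment().round(3))
cv2.imwrite("pics/s2.png",cv2.resize(bot.camera("scene")[160:290,180:320,::-1],None,fx=4,fy=4,interpolation=cv2.INTER_CUBIC))
bot.set_gripper(0.75)
for w in (.68,.65,.62,.6):
    bot.set_gripper(w); print(w,bot.read_gripper_width(),bot.read_ft_force().round(2),bot.read_moment().round(3))
print(bot.read_clock())
E
```

```text
2.875 [ 0.5  -0.26  0.69] [ 0.045 -0.024 -0.019]
False [0.4735 0.2492 0.0726] [ 0.29  0.03 -0.57] [0.009 0.016 0.001]
0.68 0.6797219592469965 [-0.48 -0.15 -0.25] [-0.003 -0.006 -0.028]
0.65 0.6486042557002695 [ 0.76  0.03 -0.32] [-0.014  0.043 -0.018]
0.62 0.6201915950308161 [-0.39 -0.19 -0.04] [-0.033 -0.006  0.007]
0.6 0.599161490555273 [ 0.18  0.09 -0.61] [ 0.097  0.039 -0.016]
5.2917
```

View pics/s2.png

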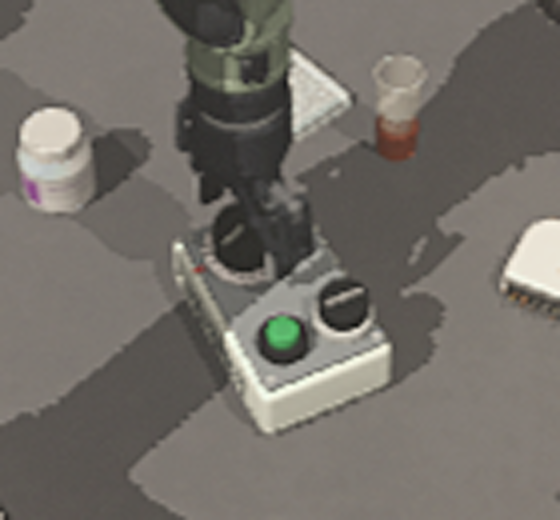

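The fingers straddle the dial, which sits at about (230,240) in this crop, and closing to 51 mm met no side force, so y is centred. Next is the x centring, with the jaws turned 90°.

```bash
cat >> h.py <<'E'
def rd(n=6):
    f=[];m=[]
    for _ in range(n):
        f.append(bot.read_ft_force()); m.append(bot.read_moment())
    return np.mean(f,0).round(2),np.mean(m,0).round(3)
E
python3 - <<'E'
from h import *
t=bot.read_clock(); print(rd(),bot.read_clock()-t)
bot.set_gripper(.72)
j=np.array(bot.read_joint_positions()); j[5]=1.917; print(j)
bot.goto_joints(list(j)); print(rd(),bot.read_clock(),bot.read_position())
for w in (.66,.63,.6):
    bot.set_gripper(w); print(w,bot.read_gripper_width(),rd())
print(bot.read_clock())
E
```

```text
(array([ 0.18,  0.09, -0.61]), array([ 0.097,  0.039, -0.016])) 0.0
[ 3.46420642e-01  4.60459132e-01 -4.43541338e-01  6.66891998e-01
 -6.52335246e-05  1.91700000e+00]
(array([-0.77, -0.7 ,  0.63]), array([ 0.013, -0.019, -0.027])) 6.9583 [0.47296768 0.24895397 0.07197026]
0.66 0.6624174610805019 (array([ 0.59,  0.7 , -0.47]), array([0.01 , 0.018, 0.019]))
0.63 0.6297358056309774 (array([-0.64,  0.21, -0.7 ]), array([ 0.022,  0.019, -0.043]))
0.6 0.6019234236121042 (array([ 0.24, -0.5 , -0.61]), array([ 0.031, -0.007, -0.041]))
7.6167
```

Both axes are centred to within about 0.5 mm. Now I'll grip and turn clockwise to the stop.

```bash
cat >> h.py <<'E'
def mz(n=4):
    v=[]
    for _ in range(n):
        bot.wait(.015); v.append(bot.read_moment()[2])
    return float(np.mean(v))
E
python3 - <<'E'
from h import *
bot.set_gripper(.72)
j=np.array(bot.read_joint_positions()); j[5]=.346
bot.goto_joints(list(j)); b=mz(8)
bot.set_gripper(.3,grasp_force=45); print(bot.read_gripper_width(),bot.read_ft_force().round(2),"base",b,"gripped",mz(8),bot.read_clock())
print(np.round(bot.read_joint_positions(),4))
for i in range(6):
    j[5]+=np.radians(2); bot.goto_joints(list(j)); print(np.degrees(j[5]-.346).round(1),np.degrees(bot.read_joint_positions()[5]-.346).round(2),round(mz(),3),bot.read_clock())
E
```

```text
0.5720877473368888 [-1.83  1.52  4.99] base -0.009955175861842223 gripped 0.010031671757056156 9.8083
[ 0.3468  0.4597 -0.443   0.6672  0.0013  0.3461]
2.0 2.0 0.041 10.125
4.0 3.98 0.216 10.4417
6.0 5.99 0.122 10.7583
8.0 8.0 0.171 11.075
10.0 10.01 -0.01 11.3917
12.0 12.01 0.051 11.7083
```

```bash
python3 - <<'E'
from h import *
j=np.array(bot.read_joint_positions()); j[5]=.346+np.radians(12)
st=3
for i in range(60):
    j[5]+=np.radians(st); bot.goto_joints(list(j)); m=mz(5)
    a=np.degrees(j[5]-.346); print(a.round(1),round(m,3),bot.read_clock(),bot.read_gripper_width())
    st=1 if m>.22 else 3
    if m>.45 or a>92: break
print(rd(1))
E
```

```text
15.0 -0.17 12.0417 0.574140175860102
18.0 -0.033 12.375 0.5718963159559672
21.0 0.208 12.7083 0.5682359885492375
24.0 0.165 13.0417 0.5713982020029842
27.0 0.014 13.375 0.5748796921376931
30.0 -0.181 13.7083 0.5726514001299665
33.0 -0.12 14.0417 0.5686908067901075
36.0 -0.025 14.375 0.5704735258061008
39.0 0.103 14.7083 0.5703024839859403
42.0 0.227 15.0417 0.5724155403797228
43.0 0.282 15.375 0.5685540611337682
44.0 0.322 15.7083 0.5678497123884957
45.0 0.362 16.0417 0.5742532772650265
46.0 0.473 16.375 0.5717161632471204
(array([-0.44,  4.91,  2.98]), array([1.037, 0.106, 0.459]))
```

```bash
python3 - <<'E'
from h import *
j=np.array(bot.read_joint_positions()); j[5]=.346+np.radians(46)
print(mz(12))
j[5]+=np.radians(.6); bot.goto_joints(list(j)); print(46.6,mz(20),bot.read_clock())
E
```

```text
0.4575754176694045
46.6 0.504621415094386 17.1583
```

```bash
python3 - <<'E'
from h import *
bot.wait(.3); print(mz(6))
j=np.array(bot.read_joint_positions()); a=46.6
L=[43,40,38]+list(range(36,-34,-3))
for a in L:
    j[5]=.346+np.radians(a); bot.goto_joints(list(j)); print(a,round(mz(5),3),bot.read_clock())
E
```

```text
0.48269081052267193
43 0.31 17.8917
40 0.147 18.225
38 0.056 18.5583
36 -0.019 18.8917
33 -0.009 19.225
30 0.013 19.5583
27 0.166 19.8917
24 0.108 20.225
21 0.241 20.5583
18 0.024 20.8917
15 -0.01 21.225
12 -0.006 21.5583
9 0.167 21.8917
6 0.119 22.225
3 0.292 22.5583
0 0.012 22.8917
-3 -0.014 23.225
-6 -0.032 23.5583
-9 -0.028 23.8917
-12 0.133 24.225
-15 0.266 24.5583
-18 0.048 24.8917
-21 -0.025 25.225
-24 -0.014 25.5583
-27 -0.047 25.8917
-30 0.25 26.225
-33 -0.026 26.5583
```

```bash
python3 - <<'E'
from h import *
j=np.array(bot.read_joint_positions())
for a in (-34.5,-36):
    j[5]=.346+np.radians(a); bot.goto_joints(list(j)); print(a,round(mz(8),3),bot.read_clock(),rd(1))
cv2.imwrite("pics/s3.png",cv2.resize(bot.camera("scene")[190:270,200:300,::-1],None,fx=7,fy=7,interpolation=cv2.INTER_CUBIC))
E
```

```text
-34.5 0.153 26.9417 (array([-1.27,  3.21,  5.13]), array([0.706, 0.383, 0.153]))
-36 0.021 27.325 (array([-1.6 ,  3.11,  4.82]), array([0.694, 0.41 , 0.056]))
```

View pics/s3.png

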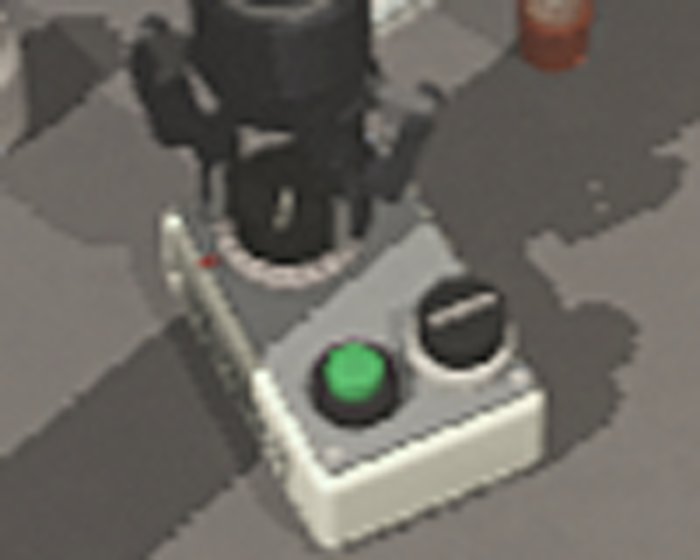

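The line on the dial is visible at about (287,208). The torque is near zero at -36°, exactly 72° back from the zero valley. I'll release, lift off and check the line with the top camera.

```bash
python3 - <<'E'
from h import *
bot.set_gripper(1.0)
p=bot.read_position(); bot.move_linear([p[0],p[1],.19],speed=.12)
bot.move_pose([.45,0.02,.2],quat(np.pi/2-np.radians(9.6)))
bot.set_gripper(0.0)
im=bot.camera("top"); cv2.imwrite("pics/top3.png",im[:,:,::-1]); cv2.imwrite("pics/t3.png",cv2.resize(im[185:265,235:335,::-1],None,fx=7,fy=7,interpolation=cv2.INTER_CUBIC))
im=bot.camera("scene"); cv2.imwrite("pics/scene3.png",im[:,:,::-1]);c=im[190:270,200:300,::-1];cv2.imwrite("pics/s4.png",cv2.resize(c,None,fx=7,fy=7,interpolation=cv2.INTER_CUBIC))
print(bot.read_clock())
E
```

```text
30.7417
```

View pics/t3.png

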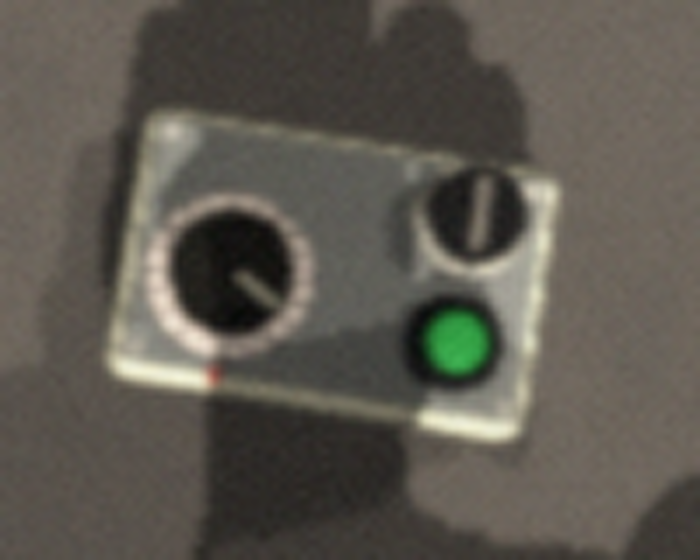

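View pics/s4.png

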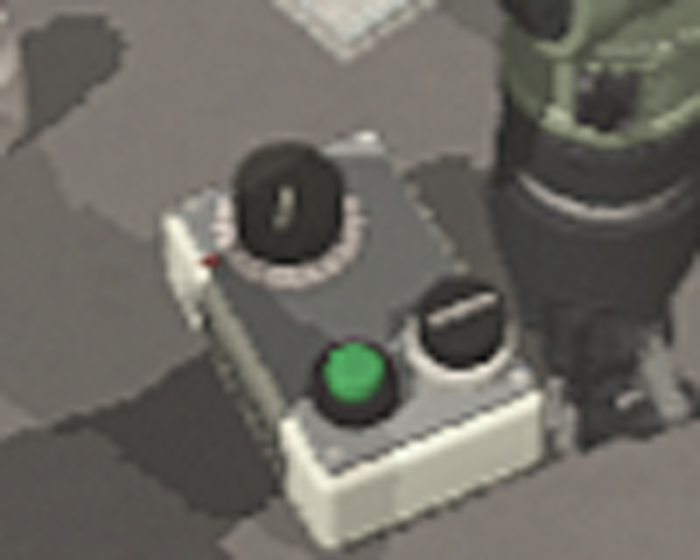

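The dial line turned 36° counter-clockwise net (about 14° to 50° from straight down), which matches 2 clicks clockwise to the stop and 4 back. Now the button, by geometry at (0.446, 0.160).

```bash
python3 - <<'E'
from h import *
q=quat(np.pi/2-np.radians(9.6))
bot.move_pose([.446,.160,.13],q); print(bot.read_position(),bot.read_clock())
print(bot.move_linear([.446,.160,.092],speed=.08,until_force=6),bot.read_position()[2])
for z in np.arange(.090,.064,-.001):
    h=bot.move_linear([.446,.160,z],speed=.02,until_force=14); bot.wait(.03)
    f=bot.read_ft_force(); print(round(z,4),h,bot.read_position()[2].round(4),f.round(1),bot.read_clock())
    if h or f[2]>14: break
E
```

```text
[0.44625672 0.1596214  0.13030497] 31.4167
False 0.09229743154740425
0.09 False 0.0903 [-0.7 -0.4 -0.2] 32.325
0.089 False 0.089 [-0.1  0.2  0.5] 32.6083
0.088 False 0.0881 [ 0.4 -0.3  0.8] 32.8917
0.087 False 0.0871 [-1.   1.2  1.6] 33.175
0.086 False 0.0861 [-0.3  1.2  2.9] 33.4583
0.085 False 0.0851 [0.6 1.3 3. ] 33.7417
0.084 False 0.0841 [ 1.2 -0.2  3.4] 34.025
0.083 False 0.0831 [-0.4  1.6  4.9] 34.3083
0.082 False 0.0821 [0.8 1.  4.2] 34.5917
0.081 False 0.0819 [-1.9  0.6 14.4] 34.875
```

The button met resistance at 0.088 m, its spring reached about 5 N, and it hit a hard stop at 0.082 m, so it went the full 6 mm. I'll back off and check.

```bash
python3 - <<'E'
from h import *
bot.wait(.3); print(bot.read_position(),bot.read_ft_force().round(1))
bot.move_linear([.446,.160,.16],speed=.1)
bot.move_pose([.45,0.02,.2],quat(np.pi/2-np.radians(9.6)))
im=bot.camera("top"); cv2.imwrite("pics/top5.png",im[:,:,::-1]); cv2.imwrite("pics/t5.png",cv2.resize(im[120:290,80:400,::-1],None,fx=2.5,fy=2.5,interpolation=cv2.INTER_CUBIC))
c=im[185:265,235:335,::-1];cv2.imwrite("pics/t6.png",cv2.resize(c,None,fx=7,fy=7,interpolation=cv2.INTER_CUBIC))
print(bot.read_clock())
E
```

```text
[0.44620942 0.16005375 0.0818916 ] [-2.9 -0.1 13.4]
36.8
```

View pics/t5.png

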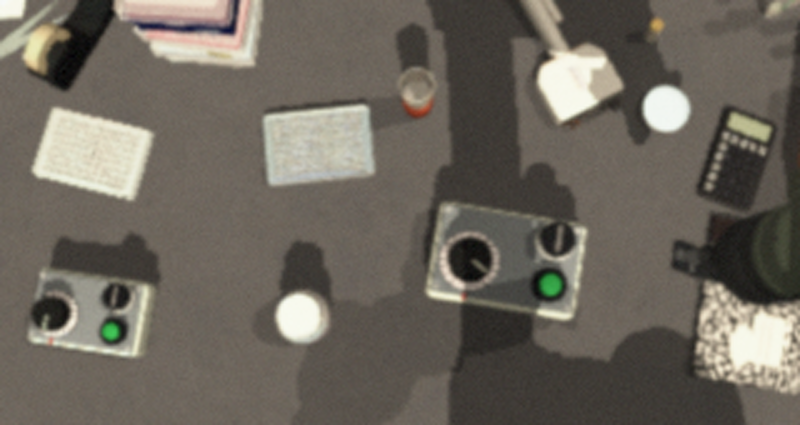

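View pics/t6.png

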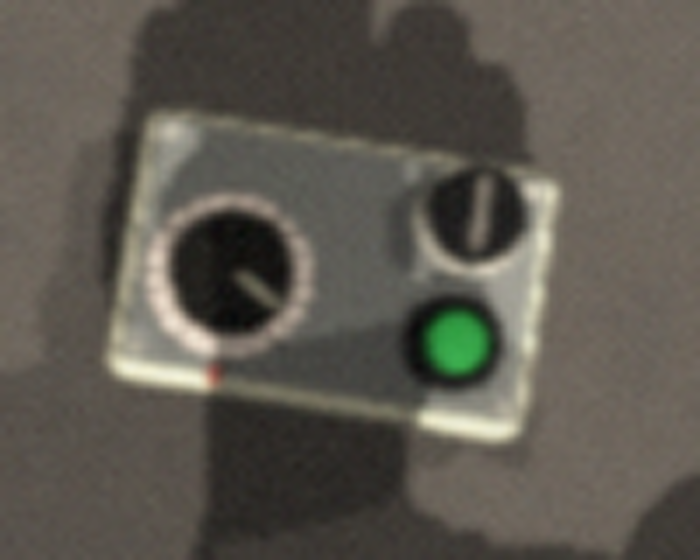

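The dial line is unchanged, still running (237,272) to (277,305). The button has sprung back up, and all bystanders are where they were. Handing in.

```bash
python3 -c "
from cell import bot
bot.close_job(); print(bot.read_clock())"
```

```text
the job is handed in; nothing more can be done
the job is handed in; nothing more can be done
```

I zeroed the larger mill, turned its dial back four clicks, let go, then pressed the green button fully down. The job was handed in at about 37 s of the 72 s allowed; no verdict is reported.

- **Stop:** I turned the dial clockwise over two clicks until it pressed on its stop. I held it there at about 0.5 N m for more than half a second, below the 0.6 N m limit.
- **Four clicks back:** I crossed four ridges and let go at the fourth valley, where the torque was close to zero. The white line turned 36° counter-clockwise overall, which matches two clicks in and four back. It had not moved after the button press.
- **Button:** It travelled about 6 mm, pushing back with about 5 N, then hit a hard stop where I held about 14 N. It sprang back up when released.
- **Surroundings:** In the last top view nothing round the mill had moved, and the arm was clear of everything.

One check looked odd. On the way back, the torque resisting each click read close to zero, and only the snap past each ridge showed clearly. So the click count rests on those snaps, the turn angle and the white line in the pictures, which all agreed.

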